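Set the sine plate to 30 degrees for wax carving

ROBOT

A 6-joint arm with a two-finger parallel gripper is mounted at the origin on a cart in front of the work surface, level with it; the furniture and walls round the work are solid. World frame = base frame: x ahead of the robot, y to its left, z up, the work surface at z = 0. Lengths are in m, angles in rad, forces in N, time in s.
With the tool pointing down it reaches from about 0.35 to 0.875 m from the base axis. Payload 4.2 kg.
Tool frame: the origin (TCP) lies midway between the tips of the shut fingers; the grasp point (between the pads) lies 19 mm behind it (grip_depth is the distance from the TCP to the grasp point, in m); z points along the fingers, y is the line along which they close (so a half turn about z gives the same grasp; the last joint's range is limited). The gripper opens to 85 mm and grips with 20 to 120 N. Pads are 22 mm wide; open, the fingers measure 114 mm over their backs; the gripper's body (76 mm by 85 mm) begins 54 mm behind the grasp point. The pads swing forward as they close: fully open they stand 13 mm farther back than shut.
Start: joints at [-0.93, 0.385, 0.008, 0, -1.194, -0.259], TCP at [0.233, -0.58, 0.231] pointing down, gripper open.
Joint ranges: [-3.14, 3.14], [-1.21, 2.06], [-1.07, 1.41], [-3.16, 2.05], [-2.99, -0.16], [-3.1, 3.1]. Speed limits (rad/s): [2.79, 2.79, 3.14, 3.14, 3.14, 3.14].

INTERFACE

Orientations are given as a unit quaternion [w, x, y, z].
In Python, from station import * gives the robot as it stands.
- The arm moves only by the tool servo_tool, never from a script. Its arguments are lists of equal length, an entry for each row: "hand": the closure, from -1 (fully open) to 1 (shut), so that 0 is half open; "travel": the shift along the tool's x, y, z in mm, a list of three; "turn": the turn about the tool's z in degrees. In form: {"hand": [hand, ...], "travel": [[tx, ty, tz], ...], "turn": [turn, ...]}. A call has 1 to 20 rows; each row shifts and turns the commanded pose from where the row before left it, along the tool's axes as they then stand; what a row does not reach is not made up. A row lasts 1/8 s, in which the tool goes at most 62.5 mm and 10.7 degrees, less where a joint would pass 70% of its speed; a pose out of reach is approached as far as the arm can. A call with a gripper value outside its range is refused whole. The fingers move at their own pace and stop on an object; the grip force is fixed at half the most. Time passes only in rows, so rows that do not move let the fingers close. It gives the time, the measured TCP pose, the force, the opening and the grip force at its end, in the units of the state.
- sense(): the state, without advancing time (a new reading comes with each control period).
- snapshot(name): name is "scene" or "top" or "wrist"; returns a dict with "color" (480x640x3 uint8, blue, green, red), "depth" (480x640 float32, m along the optical axis (not along the pixel's ray), 0 where there is no reading), "K" (3x3 intrinsics, pixels), "k1" (the pictures are not rectified: a ray, as slopes to the right and down, at radius r is drawn at 1 + k1 r^2 times it, then the intrinsics apply), "extrinsics" (4x4, takes a point from world to camera coordinates); the wrist camera has in their place "hand_eye" (4x4, takes a point from camera to tool coordinates, whose origin is the TCP and whose axes are the flange's). Camera axes: x right, y down, z forward; pixel columns grow to the right and rows downward; lengths in m; the calibration is good to about 2 mm. A picture is of the moment at which its call begins: read the wrist's pose just before it.
- close_job(): hands the job in; it is judged then, once.
The state is a dict: "time": time; "qpos": joint angles; "joint_vel": joint speeds; "tau": joint torques, N m; "position": TCP position; "orientation": TCP orientation; "force": force on the tool from outside, world axes, zero at the start; "moment": the same for the moment, N m; "gripper_width": finger opening in m; "grasp_force": force on a finger pad.
Only numpy, scipy, OpenCV 4.12 (cv2) and the standard library are available. Lean on these libraries where they do the work, as an engineer would, in place of code of your own. Each camera call takes 0.05 s, during which the arm holds its last target. There are 200 camera calls.

TASK

Set the sine plate on the bench to its 30 degree angle. Stand the taller of the two steel gauge block stacks upright on the marked square of the plate's base while the plate is still swung up, then tip the plate down so that its roller comes to rest on top of that stack. Leave the shorter stack where it stands.

Things in the scene. Friction and masses are not known exactly. Their poses are not given: they have to be found in the camera images.
- tall_stack_centre (a point): The taller stack of square steel gauge blocks, wrung into one piece: 34 x 34 mm in plan, 70 mm tall, about 0.4 kg, loose on the bench. The point is its centre, half-way up (35 mm over its underside); z is its upright axis, x and y are square to its sides.
- short_stack_centre (a point): The shorter stack of the same square steel blocks: 34 x 34 mm in plan, 40 mm tall, loose on the bench; to be left alone. The point is its centre, half-way up.
- seat (a point): Centre of the marked 44 mm square on top of the sine plate's dark steel base, 16 mm over the bench: the stack's place. The base, 230 x 100 mm, is fixed; its middle is 31 mm along the seat's +x. z is up, x points along the base, away from the robot, to the hinge; y is parallel to the hinge pin, whose axis is 121 mm along +x and 10 mm above this point. The roller lands on the stack here.
- sine_plate (a joint): Sine plate, rad: 0 flat on base, 1.57 upright over the pin, more leans away from the seat; starts 1.4-1.7, 0.524 on tall stack. Aluminium, 84 mm wide, free end 168 mm from pin, work face (away from seat) 22 mm off the line from pin to roller axis (20 mm roller, 140 mm from pin). Stiff: stays put above 1 rad, pushed by 2-4 N near its end; below 0.9 sinks slowly (1-3 s) by its weight.
There are look-alikes about, which are no part of the job. Leave any yellow look-alike of the part that bears tall_stack_centre alone.

How it is judged:
On the way:
1. the taller stack stands upright on the marked square while the plate is still swung up (horizontal distance between tall_stack_centre and seat below 0.015 m and z of tall_stack_centre in the frame of seat below 0.039 m and angle between tall_stack_centre's own z axis and vertical below 0.15 rad and value of joint sine_plate above 1 rad), for 0.2 s.
At the end, for the whole second after the job is handed in: The taller stack stands upright (within about 6 degrees) on the base, its centre within 18 mm of the middle of the marked square, and the plate rests still on it at 0.47 to 0.58 rad (30 degrees, about 3 either way) (horizontal distance between tall_stack_centre and seat below 0.018 m and z of tall_stack_centre in the frame of seat between 0.031 and 0.039 m and angle between tall_stack_centre's own z axis and vertical below 0.1 rad and value of joint sine_plate between 0.47 and 0.58 rad and velocity of joint sine_plate between -0.05 and 0.05 rad/s); the robot touches nothing.
It fails at once if the shorter stack is moved more than 30 mm (distance of short_stack_centre from where it was at the start of the episode above 0.03 m).
It also fails if it takes over 50 s, if anything falls off the work surface, if the arm or the gripper's body presses on something with over 40 N, if the wrist force passes 120 N, or if a joint passes its speed limit or range.

## Working session

There is one attempt and no reset: what is moved stays moved. The work goes in short steps, Python scripts to look and compute and a tool call to move; the robot and the scene stay as the last step left them, time stands still between calls to the robot, and variables do not carry over. Pictures are saved under pics/ and viewed, at most 10 in all, crops included, and the job is handed in when it is done.

Besides the shell and the picture viewer there is one more tool, called after "Emit:" by a JSON object that holds its "method" and its "body", one argument or row to a line. servo_tool: Moves the arm, as the interface text tells. Its arguments: {"type":"object","properties":{"hand":{"type":"array","items":{"type":"number"}},"travel":{"type":"array","items":{"type":"array","items":{"type":"number"}}},"turn":{"type":"array","items":{"type":"number"}}},"required":["hand","travel","turn"]}

```bash
mkdir -p pics; ls
cat > h.py <<'E'
from station import *
import numpy as np, cv2
def save(s,n): cv2.imwrite('pics/'+n,s['color'])
E
python3 - <<'E'
from h import *
for n in ('scene','top'):
    s=snapshot(n); save(s,n+'0.png'); np.savez(n+'0.npz',**s)
    print(n,s['K'].tolist(),s['k1'],np.round(s['extrinsics'],3).tolist())
print(sense())
E
```

```text
pics
scene [[597.2819011093594, 0.0, 319.80532197060637], [0.0, 597.2819011093594, 237.18345083890713], [0.0, 0.0, 1.0]] -0.007334820043803136 [[-0.862, -0.507, 0.012, 0.366], [-0.376, 0.623, -0.686, 0.289], [0.34, -0.596, -0.727, 1.032], [0.0, 0.0, 0.0, 1.0]]
top [[491.16328228203446, 0.0, 321.1681439931943], [0.0, 491.16328228203446, 234.866940442168], [0.0, 0.0, 1.0]] -0.04565253398102845 [[0.027, -0.999, 0.022, -0.133], [-0.996, -0.029, -0.087, 0.489], [0.088, -0.02, -0.996, 0.946], [0.0, 0.0, 0.0, 1.0]]
{'time': 0.1, 'qpos': array([-9.30426100e-01,  3.85503061e-01,  6.72456634e-03, -4.37791196e-04,
       -1.19400778e+00, -2.58586512e-01]), 'joint_vel': array([ 0.00073077, -0.00256717,  0.00376574,  0.0017042 ,  0.00109933,
       -0.00086669]), 'tau': array([ 8.36600484e-04, -3.93320382e+01,  1.88928670e+01,  4.19797227e+00,
       -2.62783557e-03,  4.41347353e-06]), 'position': array([ 0.23266376, -0.57949856,  0.2303016 ]), 'orientation': array([-2.49060264e-04, -1.89655254e-01,  9.81850219e-01,  9.84548433e-04]), 'force': array([0.03105316, 0.35338936, 0.23556926]), 'moment': array([-0.04706827, -0.02570484,  0.04376824]), 'grasp_force': 0.0, 'gripper_width': 0.08551915732396834}
```

View pics/top0.png

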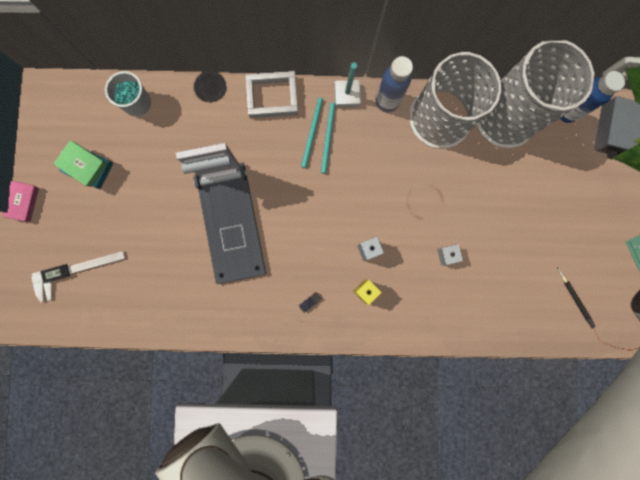

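View pics/scene0.png

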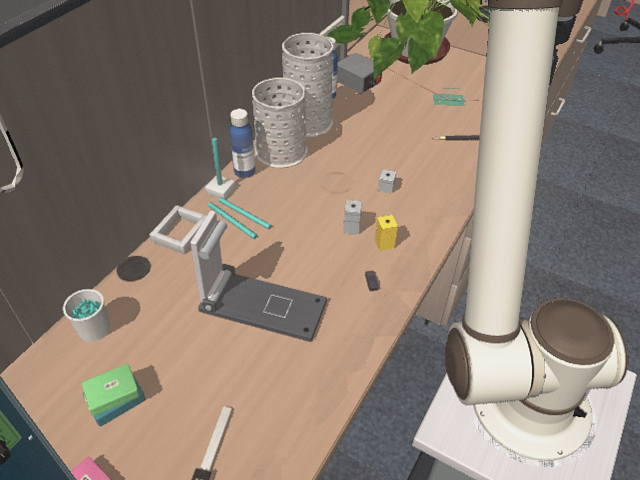

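Top view: the seat is at about (233,238). Block candidates are grey at (372,248), grey at (452,255) and yellow at (369,292). The first grey one looks taller in the scene view at (353,217), against (388,181) for the other, and the yellow one is the look-alike. I'll check their heights by depth and in a crop.

```bash
cat >> h.py <<'E'
def rays(s,uv):
    K=s['K'];k1=float(s['k1']);d=(np.atleast_2d(uv).astype(float)-[K[0,2],K[1,2]])/[K[0,0],K[1,1]]
    x=d.copy()
    for _ in range(5): x=d/(1+k1*(x**2).sum(1,keepdims=True))
    return np.c_[x,np.ones(len(x))]
def plane(s,uv,z,cw=None):
    "pixels onto the plane at height z; cw = camera to world"
    cw=np.linalg.inv(s['extrinsics']) if cw is None else cw
    d=rays(s,uv)@cw[:3,:3].T;c=cw[:3,3]
    return c+d*((z-c[2])/d[:,2:])
def cloud(s,cw=None):
    cw=np.linalg.inv(s['extrinsics']) if cw is None else cw
    v,u=np.mgrid[:480,:640]
    p=rays(s,np.c_[u.ravel(),v.ravel()])*s['depth'].reshape(-1,1)
    return (p@cw[:3,:3].T+cw[:3,3]).reshape(480,640,3)
def Tw(st):
    from scipy.spatial.transform import Rotation as R
    q=st['orientation'];T=np.eye(4);T[:3,:3]=R.from_quat([*q[1:],q[0]]).as_matrix();T[:3,3]=st['position'];return T
E
python3 - <<'E'
from h import *
s=dict(np.load('top0.npz'));P=cloud(s)
def rect(m,z):
    c=max(cv2.findContours(m.astype(np.uint8),cv2.RETR_EXTERNAL,cv2.CHAIN_APPROX_NONE)[0],key=cv2.contourArea)
    w=plane(s,c[:,0,:],z)
    r=cv2.minAreaRect((w[:,:2]*1000).astype(np.float32)); return cv2.moments(c)['m10']/cv2.moments(c)['m00'],r
for n,(u,v) in dict(tall=(372,248),short=(452,255),yel=(369,292)).items():
    b=np.zeros((480,640),bool);b[v-25:v+25,u-25:u+25]=1
    z=P[v-4:v+5,u-4:u+5,2];zt=np.median(z[s['depth'][v-4:v+5,u-4:u+5]>0])
    m=b&(abs(P[...,2]-zt)<.008)&(s['depth']>0)
    print(n,zt,P[m].mean(0),rect(m,zt))
# base: dark
g=cv2.cvtColor(s['color'],cv2.COLOR_BGR2HSV)
b=np.zeros((480,640),bool);b[160:290,190:270]=1
m=b&(g[...,2]<100)&(abs(P[...,2]-.016)<.02); print('base',np.median(P[m][:,2]),rect(m,.016))
b=np.zeros((480,640),bool);b[220:256,215:252]=1
hs=s['color'].min(2);m=b&(hs>110);print('sq',m.sum(),rect(m,.016))
b=np.zeros((480,640),bool);b[140:185,170:245]=1
m=b&(P[...,2]>.12);print('plate top',P[m].min(0),P[m].max(0),P[m].mean(0),rect(m,.17))
sc=dict(np.load('scene0.npz'))['color'];A=cv2.resize(sc[150:350,190:440],None,fx=3,fy=3)[:600]
cv2.imwrite('pics/crop1.png',A)
E
```

```text
tall 0.06944320531697101 [ 0.46734523 -0.21371026  0.06925607] (371.8218100056211, ((467.3984375, -213.6527557373047), (33.47706985473633, 34.46184158325195), 23.26226234436035))
short 0.03884704727323118 [ 0.46130156 -0.37356578  0.03856969] (451.2886178861788, ((461.2768249511719, -373.4034729003906), (33.977813720703125, 36.75880432128906), 13.972602844238281))
yel 0.06953500843542604 [ 0.38487893 -0.20961566  0.06917607] (368.8236870310825, ((385.0265197753906, -209.0816192626953), (34.18422317504883, 34.300201416015625), 45.998565673828125))
base 0.01548230184485433 (232.02936010869203, ((511.4281311035156, 61.397926330566406), (229.11581420898438, 101.34355926513672), 13.473981857299805))
sq 151 (232.29083665338646, ((483.1597595214844, 57.29903793334961), (46.61068344116211, 46.411285400390625), 12.908201217651367))
plate top [ 0.40725231 -0.09949404  0.12044971] [0.62602719 0.12946997 0.98818924] [0.59956131 0.08105763 0.18899284] (204.41871188457532, ((604.3470458984375, 85.59243774414062), (42.14461898803711, 94.2768325805664), 14.34095573425293))
```

View pics/crop1.png

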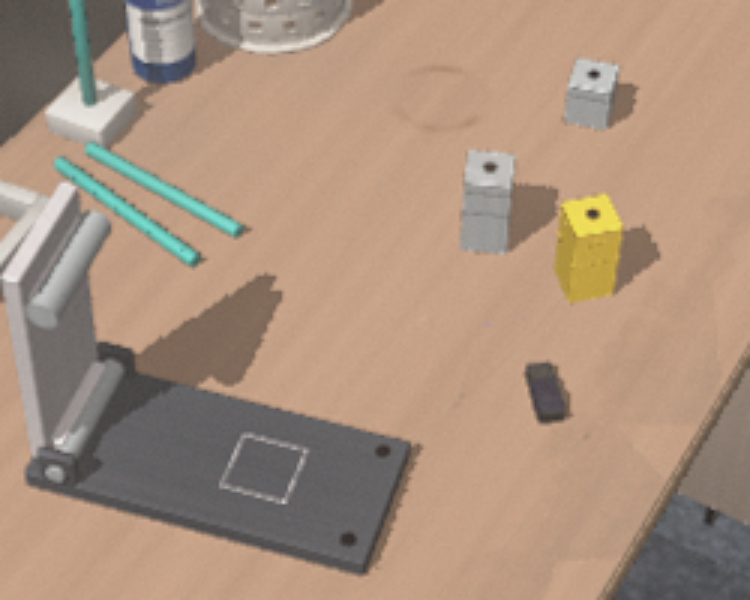

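The crop shows the grey two-block stack at crop (488,200), the only tall grey one. The short grey stack is at (590,95) and the yellow look-alike at (590,245). Depth gives tops at 69, 39 and 69 mm with 34 mm sides. The target is the grey stack at (0.467,-0.214), with the seat at (0.483,0.057) and base yaw about 13°.

Emit:
{"method": "servo_tool", "body": {
  "hand": [-1,-1,-1,-1,-1,-1,-1,-1,-1,-1,-1,-1,-1],
  "travel": [
    [-20,15,0],
    [-38,27,0],
    [-38,27,0],
    [-38,27,0],
    [-38,27,0],
    [-38,27,0],
    [-38,27,0],
    [-38,27,0],
    [-38,27,0],
    [-30,21,0],
    [0,0,0],
    [0,0,0],
    [0,0,0]
  ],
  "turn": [-1.4,0,0,0,0,0,0,0,0,0,0,0,0]
}}

```text
time: 1.72
position: [0.4584, -0.2096, 0.2311]
orientation: [-0.0, -0.201, 0.98, 0.0]
force: [-0.4, 0.3, 0.2]
gripper_width: 0.0853
grasp_force: 0.0
```

Run:
```python
from h import *
st=sense();s=snapshot('wrist');save(s,'w1.png');T=Tw(st);cw=T@s['hand_eye']
print(np.round(s['hand_eye'],3).tolist(),T[:3,3])
P=cloud(s,cw);d=s['depth']>0
m=(abs(P[...,2]-.07)<.008)&d&(np.hypot(P[...,0]-.467,P[...,1]+.214)<.04)
c=max(cv2.findContours(m.astype(np.uint8),cv2.RETR_EXTERNAL,cv2.CHAIN_APPROX_NONE)[0],key=cv2.contourArea)
w=plane(s,c[:,0,:],.07,cw);r=cv2.minAreaRect((w[:,:2]*1000).astype(np.float32));print(np.median(P[m][:,2]),r)
y=T[:3,1];print('tool y yaw',np.degrees(np.arctan2(y[1],y[0])))
print('tool offset mm',T[:3,:3].T@(np.array([*np.array(r[0])/1000,.07])-T[:3,3])*1000)
```

```text
[[-0.0, -0.96, -0.28, 0.072], [1.0, -0.0, 0.001, -0.0], [-0.001, -0.28, 0.96, -0.142], [0.0, 0.0, 0.0, 1.0]] [ 0.45842517 -0.20958349  0.23114265]
0.06962510844006253 ((465.052978515625, -214.3682403564453), (34.214111328125, 33.677589416503906), 23.17729377746582)
tool y yaw 113.19830165426411
tool offset mm [ -4.28384197  -7.05168919 161.13875733]
```

View pics/w1.png

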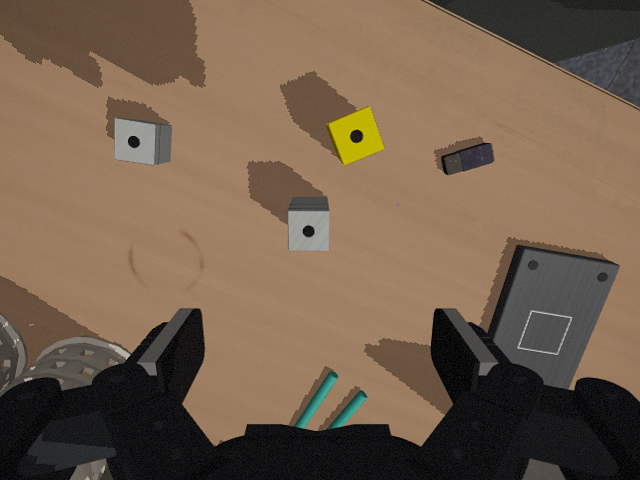

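The wrist view shows the tall stack squarely between the fingers at (309,228), with the seat at (545,333). The correction is (-4,-7) mm. I'll descend and grip.

Emit:
{"method": "servo_tool", "body": {
  "hand": [-1,-1,-1,-1,-1,-1,-1,-1,0.3,1,1,1,1,1,1,1],
  "travel": [
    [-4,-7,20],
    [0,0,40],
    [0,0,40],
    [0,0,40],
    [0,0,35],
    [0,0,20],
    [0,0,11],
    [0,0,0],
    [0,0,0],
    [0,0,0],
    [0,0,0],
    [0,0,0],
    [0,0,0],
    [0,0,0],
    [0,0,0],
    [0,0,0]
  ],
  "turn": [0,0,0,0,0,0,0,0,0,0,0,0,0,0,0,0]
}}

```text
time: 3.78
position: [0.466, -0.2139, 0.0262]
orientation: [0.001, -0.202, 0.979, -0.0]
force: [-0.3, 0.6, 6.5]
gripper_width: 0.0335
grasp_force: 59.8
```

Emit:
{"method": "servo_tool", "body": {
  "hand": [1,1,1,1,1,1,1,1,1,1,1,1,1,1],
  "travel": [
    [0,0,-10],
    [0,0,-30],
    [0,0,-40],
    [0,0,-40],
    [0,0,-35],
    [-8,15,0],
    [-10,20,0],
    [-10,20,0],
    [-10,20,0],
    [-10,20,0],
    [-10,15,0],
    [0,0,0],
    [0,0,0],
    [0,0,0]
  ],
  "turn": [0,0,0,0,0,0,2.5,2.5,2.5,2.5,0,0,0,0]
}}

```text
time: 5.52
position: [0.4838, -0.0917, 0.18]
orientation: [-0.0, -0.115, 0.993, 0.0]
force: [1.0, -0.1, -4.9]
gripper_width: 0.0333
grasp_force: 60.8
```

```bash
cat > seat.py <<'E'
from h import *
import sys
st=sense();s=snapshot('wrist');save(s,sys.argv[1]);T=Tw(st);cw=T@s['hand_eye']
P=cloud(s,cw);d=s['depth']>0
g=(np.hypot(P[...,0]-.483,P[...,1]-.057)<.035)&d&(abs(P[...,2]-.016)<.01)
m=g&(s['color'].min(2)>115);print(m.sum(),np.median(P[m][:,2]))
pts=np.argwhere(m)[:,::-1];w=plane(s,pts,.016,cw)
r=cv2.minAreaRect((w[:,:2]*1000).astype(np.float32));print('sq',r,'px',pts.mean(0))
# base outline yaw
b=d&(abs(P[...,2]-.016)<.008)&(s['color'].max(2)<110);c=max(cv2.findContours(b.astype(np.uint8),cv2.RETR_EXTERNAL,cv2.CHAIN_APPROX_NONE)[0],key=cv2.contourArea)
print('tool',T[:3,3],'yaw y',np.degrees(np.arctan2(T[1,1],T[0,1])),st['gripper_width'])
for tgt in (np.array(r[0])/1000,(.4832,.0573)): print('offset mm',T[:3,:3].T@(np.array([*tgt,.016])-T[:3,3])*1000)
# held stack faces
E
python3 seat.py w2.png
```

```text
480 0.016078528031978373
sq ((482.9644470214844, 56.37158966064453), (44.26188659667969, 45.355159759521484), 13.2052583694458) px [489.74166667 262.66875   ]
tool [ 0.4837561  -0.09166106  0.18000628] yaw y 103.23707218228162 0.03325536761094244
offset mm [-33.25557201 144.25407892 164.00359498]
offset mm [-33.69745464 145.10388517 164.00338457]
```

View pics/w2.png

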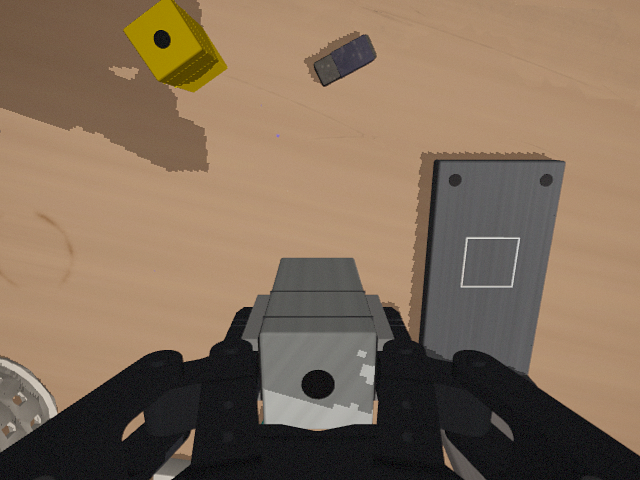

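The stack is held square and level at (318,370), and the seat is at (490,263). The wrist measurement (483,56.4) agrees with the top camera (483,57.3). I'll carry it over and lower it to just above contact.

Emit:
{"method": "servo_tool", "body": {
  "hand": [1,1,1,1,1,1,1,1,1,1,1,1,1,1,1,1,1],
  "travel": [
    [-5,15,0],
    [-6,26,0],
    [-6,26,0],
    [-6,26,0],
    [-6,26,0],
    [-4.5,15,0],
    [0,10.7,0],
    [0,0,0],
    [0,0,20],
    [0,0,30],
    [0,0,30],
    [0,0,30],
    [0,0,15],
    [0,0,7],
    [0,0,0],
    [0,0,0],
    [0,0,0]
  ],
  "turn": [0,0,0,0,0,0,0,0,0,0,0,0,0,0,0,0,0]
}}

```text
time: 7.7
position: [0.484, 0.0574, 0.0491]
orientation: [0.001, -0.116, 0.993, 0.0]
force: [0.1, -0.7, -4.4]
gripper_width: 0.0336
grasp_force: 60.7
```

Run:
```python
from h import *
st=sense();T=Tw(st);print(T[:3,3],st['force'],'offset mm',T[:3,:3].T@(np.array([.483,.0568,.016])-T[:3,3])*1000)
```

```text
[0.48399426 0.05744767 0.049084  ] [ 0.11211082 -0.70601219 -4.41134467] offset mm [ 1.17236583 -0.41137503 33.08194755]
```

Within about 1 mm. I'll lower the last 7 mm, release, and retreat straight up.

Emit:
{"method": "servo_tool", "body": {
  "hand": [1,1,1,1,1],
  "travel": [
    [1,0,3],
    [0,0,2],
    [0,0,1.5],
    [0,0,1],
    [0,0,0]
  ],
  "turn": [0,0,0,0,0]
}}

```text
time: 8.32
position: [0.4824, 0.057, 0.0422]
orientation: [-0.0, -0.116, 0.993, -0.0]
force: [-4.8, 0.1, 8.0]
gripper_width: 0.0335
grasp_force: 62.5
```

Emit:
{"method": "servo_tool", "body": {
  "hand": [0.5,0,-0.5,-1,-1,-1,-1,-1,-1,-1,-1,-1,-1],
  "travel": [
    [0,0,0],
    [0,0,0],
    [0,0,0],
    [0,0,0],
    [0,0,-10],
    [0,0,-30],
    [0,0,-40],
    [0,0,-50],
    [0,0,-50],
    [0,0,-20],
    [0,0,0],
    [0,0,0],
    [0,0,0]
  ],
  "turn": [0,0,0,0,0,0,0,0,0,0,0,0,0]
}}

```text
time: 9.95
position: [0.4818, 0.0568, 0.2394]
orientation: [-0.002, -0.116, 0.993, -0.0]
force: [0.6, -0.3, 0.7]
gripper_width: 0.0856
grasp_force: 0.0
```

Run:
```python
from h import *
st=sense();T=Tw(st);s=snapshot('wrist');save(s,'w3.png');cw=T@s['hand_eye'];P=cloud(s,cw);d=s['depth']>0
m=(abs(P[...,2]-.086)<.008)&d&(np.hypot(P[...,0]-.483,P[...,1]-.057)<.045)
if m.sum():
    c=max(cv2.findContours(m.astype(np.uint8),cv2.RETR_EXTERNAL,cv2.CHAIN_APPROX_NONE)[0],key=cv2.contourArea)
    w=plane(s,c[:,0,:],.086,cw);print('wrist stack',np.median(P[m][:,2]),cv2.minAreaRect((w[:,:2]*1000).astype(np.float32)))
# plate: side profile in seat frame from scene + top
e=np.array([.974,.228]);n=np.array([-.228,.974])
for k in('scene',):
    s=snapshot(k);save(s,k+'3.png');P=cloud(s);d=s['depth']>0
    q=P[...,:2]-[.483,.0568];X=q@e;Y=q@n;Z=P[...,2]-.016
    g=d&(abs(Y)<.05)&(X>.04)&(X<.2)&(Z>.02)&(Z<.2)
    for z in np.arange(.03,.2,.02):
        a=g&(abs(Z-z)<.006); 
        if a.sum(): print(k,round(z,3),a.sum(),np.round(np.percentile(X[a],[5,50,95]),3),np.round(np.percentile(Y[a],[5,95]),3))
print(T[:3,3])
```

```text
wrist stack 0.08564922382944545 ((481.41827392578125, 56.8294563293457), (34.80043029785156, 33.766292572021484), 14.151473045349121)
scene 0.03 146 [0.114 0.133 0.141] [-0.045  0.048]
scene 0.05 107 [0.131 0.133 0.14 ] [-0.033  0.043]
scene 0.07 113 [0.131 0.132 0.14 ] [-0.03   0.043]
scene 0.09 126 [0.13  0.131 0.138] [-0.035  0.043]
scene 0.11 54 [0.13  0.131 0.141] [0.021 0.044]
scene 0.13 39 [0.129 0.133 0.14 ] [0.036 0.043]
scene 0.15 227 [0.109 0.112 0.135] [-0.035  0.043]
scene 0.17 163 [0.127 0.129 0.138] [-0.035  0.043]
[0.48177579 0.05675108 0.23937438]
```

View pics/scene3.png

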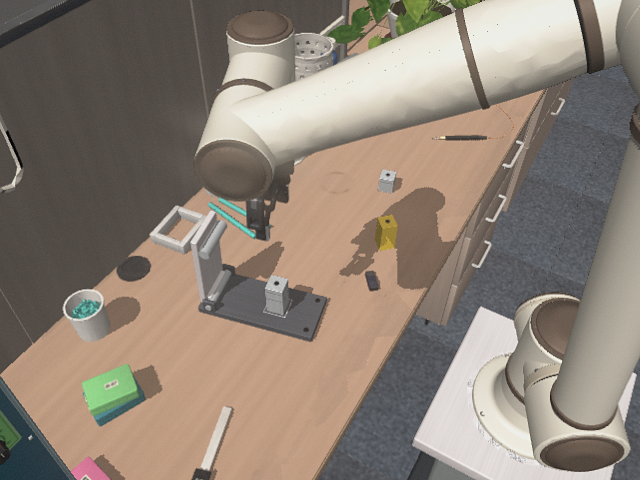

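The stack stands on the seat at (277,295) in the scene view, about 1.5 mm off centre and with its top at 86 mm. The plate is at about 1.55 rad. I'll shut the fingers, go over the plate and come down behind its work face.

Emit:
{"method": "servo_tool", "body": {
  "hand": [0,1,1,1,1,1,1,1,1,1,1,1,1],
  "travel": [
    [0,0,-25],
    [-15,0,0],
    [-35,0,0],
    [-40,0,0],
    [-40,0,0],
    [-40,0,0],
    [-30,0,0],
    [0,0,0],
    [0,0,30],
    [0,0,40],
    [0,0,30],
    [0,0,12],
    [0,0,0]
  ],
  "turn": [0,0,0,0,0,0,0,0,0,0,0,0,0]
}}

```text
time: 11.68
position: [0.6769, 0.1028, 0.1532]
orientation: [-0.001, -0.116, 0.993, -0.0]
force: [-0.9, -0.4, 1.2]
gripper_width: -0.0001
grasp_force: 0.0
```

```bash
cat > pl.py <<'E'
from h import *
st=sense();T=Tw(st);e=np.array([.974,.228]);n=np.array([-.228,.974])
q=T[:2,3]-[.483,.0568];print('tool in seat X,Y',q@e*1000,q@n*1000,'z',T[2,3],'F',st['force']@[*e,0],st['force'],st['gripper_width'],st['time'])
E
python3 pl.py
```

```text
tool in seat X,Y 199.30468895727043 0.5658715210223727 z 0.15317038301649732 F -0.9584740462326914 [-0.88806582 -0.41007866  1.24265802] -6.210026081957833e-05 11.675
```

Emit:
{"method": "servo_tool", "body": {
  "hand": [1,1,1,1,1,1,1,1,1,1,1],
  "travel": [
    [15,0,0],
    [15,0,0],
    [10,0,0],
    [10,0,0],
    [10,0,0],
    [10,0,0],
    [10,0,0],
    [10,0,0],
    [10,0,0],
    [10,0,0],
    [0,0,0]
  ],
  "turn": [0,0,0,0,0,0,0,0,0,0,0]
}}

```text
time: 13.05
position: [0.5687, 0.0772, 0.1536]
orientation: [-0.001, -0.116, 0.993, -0.0]
force: [0.3, 0.6, -0.4]
gripper_width: -0.0003
grasp_force: 0.0
```

```bash
python3 pl.py
```

```text
tool in seat X,Y 88.1310421221172 0.3723679421631139 z 0.15360192753714264 F 0.44068404801928485 [ 0.32034155  0.56434817 -0.36551234] -0.00025658900572946534 13.05
```

Emit:
{"method": "servo_tool", "body": {
  "hand": [1,1,1,1,1,1,1],
  "travel": [
    [7,0,0],
    [7,0,0],
    [7,0,0],
    [7,0,0],
    [7,0,0],
    [7,0,0],
    [0,0,0]
  ],
  "turn": [0,0,0,0,0,0,0]
}}

```text
time: 13.92
position: [0.5287, 0.0679, 0.1539]
orientation: [-0.0, -0.116, 0.993, -0.0]
force: [-0.2, 0.3, -0.5]
gripper_width: 0.0003
grasp_force: 0.0
```

```bash
python3 pl.py
cat > ang.py <<'E'
from h import *
import sys
s=snapshot('scene');save(s,sys.argv[1]);P=cloud(s);d=s['depth']>0
e=np.array([.974,.228]);n=np.array([-.228,.974])
q=P[...,:2]-[.483,.0568];X=q@e*1000;Y=q@n*1000;Z=(P[...,2]-.016)*1000
# work face: bright metal, Y within plate near the +Y / any side
g=d&(abs(Y)<42)&(X>-60)&(X<150)&(Z>25)&(Z<200)&(s['color'].min(2)>110)
for x in range(-50,150,20):
    a=g&(abs(X-x)<5)
    if a.sum()>5: print(x,a.sum(),np.round(np.percentile(Z[a],[5,50,95])))
E
python3 ang.py s4.png
```

```text
tool in seat X,Y 47.00261513394367 0.3865064926428641 z 0.1538948514690561 F -0.10838639632677227 [-0.19205316  0.34505868 -0.45303286] 0.0002883761526265219 13.925
-10 153 [30. 67. 71.]
10 147 [29. 66. 71.]
30 112 [106. 137. 145.]
50 91 [109. 119. 144.]
70 99 [ 87.  97. 102.]
90 109 [71. 77. 82.]
110 105 [49. 56. 61.]
130 96 [29. 34. 40.]
```

View pics/s4.png

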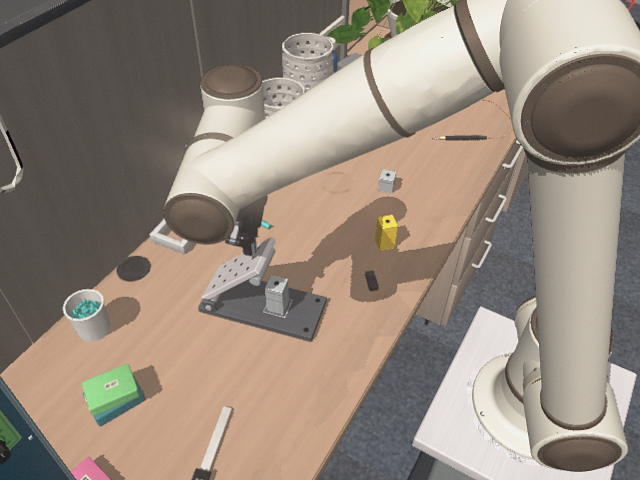

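The plate is at about 0.8 rad (face slope about 1), with the stack still standing at (277,295). I'll withdraw upward and let the plate sink.

Emit:
{"method": "servo_tool", "body": {
  "hand": [1,1,1,1,1,1,1,1,1,1,1,1,1,1,1,1,1,1,1,1],
  "travel": [
    [0,0,-15],
    [0,0,-30],
    [0,0,-40],
    [0,0,-40],
    [0,0,0],
    [0,0,0],
    [0,0,0],
    [0,0,0],
    [0,0,0],
    [0,0,0],
    [0,0,0],
    [0,0,0],
    [0,0,0],
    [0,0,0],
    [0,0,0],
    [0,0,0],
    [0,0,0],
    [0,0,0],
    [0,0,0],
    [0,0,0]
  ],
  "turn": [0,0,0,0,0,0,0,0,0,0,0,0,0,0,0,0,0,0,0,0]
}}

```text
time: 16.48
position: [0.5293, 0.0681, 0.2788]
orientation: [0.0, -0.116, 0.993, 0.0]
force: [-0.4, 0.0, -0.8]
gripper_width: 0.0
grasp_force: 0.0
```

Emit:
{"method": "servo_tool", "body": {
  "hand": [1,1,1,1,1,1,1,1],
  "travel": [
    [0,0,0],
    [0,0,0],
    [0,0,0],
    [0,0,0],
    [0,0,0],
    [0,0,0],
    [0,0,0],
    [0,0,0]
  ],
  "turn": [0,0,0,0,0,0,0,0]
}}

```text
time: 17.48
position: [0.5292, 0.0681, 0.2788]
orientation: [-0.0, -0.116, 0.993, -0.0]
force: [-0.6, -0.1, 0.0]
gripper_width: -0.0
grasp_force: 0.0
```

```bash
python3 ang.py s5.png; python3 -c "
import cv2;a=cv2.imread('pics/s5.png');cv2.imwrite('pics/s5c.png',cv2.resize(a[200:380,150:400],None,fx=3,fy=3))"
```

```text
-10 334 [ 37. 108. 112.]
10 200 [ 31. 100. 103.]
30 163 [85. 89. 92.]
50 147 [73. 78. 81.]
70 147 [62. 66. 69.]
90 132 [49. 54. 58.]
110 133 [37. 42. 46.]
130 134 [28. 31. 35.]
```

View pics/s5c.png

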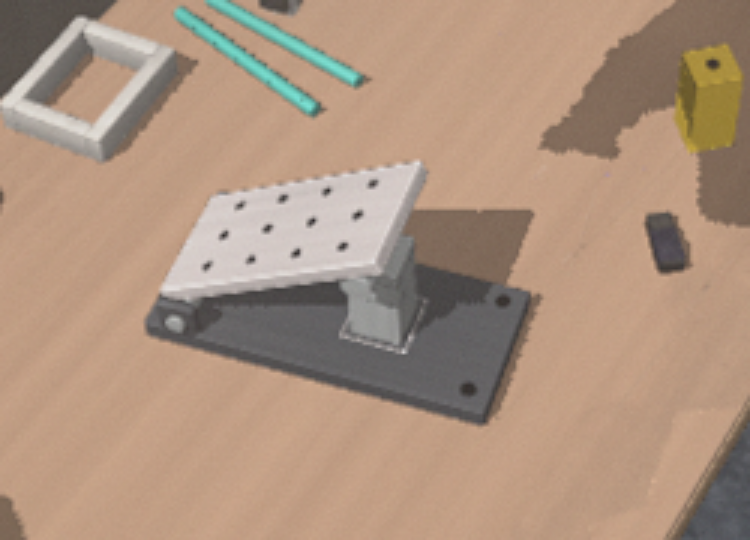

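The crop shows the plate resting on the upright stack at crop (380,290). The stack is inside the marked square, and the face slope of about 0.58 gives about 0.53 rad. I'm handing it in.

```bash
python3 -c "
from station import *
print(close_job())"
```

```text
the job is handed in; nothing more can be done
None
```

I stood the tall stack on the marked square (about 1.5 mm off centre when placed), tipped the plate down onto it at about 0.53 rad, left the short stack alone, and handed the job in after about 17.5 s; no verdict was returned.

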